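# Open the blast gate behind the bench backboard with the hook rod

## Robot

A 6-joint arm with a two-finger parallel gripper is mounted at the origin on the work surface. World frame = base frame: x ahead of the robot, y to its left, z up, the work surface at z = 0. Lengths are in m, angles in rad, forces in N, time in s.
With the tool pointing down it reaches from about 0.35 to 0.875 m from the base axis. Payload 4.2 kg.
Tool frame: the origin (TCP) lies at the centre of the arm's flange, where the gripper is bolted on; the fingertips stand 173 mm ahead of it and the grasp point (between the pads) lies 155 mm ahead of it; z points along the fingers, y is the line along which they close (so a half turn about z gives the same grasp; the last joint's range is limited). The gripper opens to 85 mm and grips with 20 to 120 N. Pads are 22 mm wide; open, the fingers measure 114 mm over their backs; the gripper's body (76 mm by 85 mm) begins 54 mm behind the grasp point. The pads swing forward as they close: fully open they stand 13 mm farther back than shut.
Start: joints at [-0.921, 0.385, 0.008, 0, -1.194, -0.259], TCP at [0.238, -0.578, 0.405] pointing down, gripper open.
Joint ranges: [-3.14, 3.14], [-1.21, 2.06], [-1.07, 1.41], [-3.16, 2.05], [-2.99, -0.16], [-3.1, 3.1]. Speed limits (rad/s): [2.79, 2.79, 3.14, 3.14, 3.14, 3.14].

## Interface

Orientations are given as a unit quaternion [w, x, y, z].
In Python, from workcell import manip gives the robot as it stands. The module is installed in compiled form; this text tells all that it offers.
- The arm moves only by the tool carry_out, never from a script. Its argument "deltas" is a list of rows, each a list of 3 entries, a list of its own where there are three numbers: the shift along the tool's x, y, z as a fraction of full scale, then the turn, a rotation vector about the tool's x, y, z as a fraction of full scale, then the gripper command: -1 is shut, 1 is fully open, values between are in proportion. A call has 1 to 10 rows; each row is the pose to reach, as a shift and turn from the pose commanded when the call began, along the tool's axes at that moment, turning the shorter way round; what a row does not reach only later rows make up. Full scale, the value 1, is 0.2 m for a shift and 360 degrees for a turn. A row lasts 1/10 s, in which the tool goes at most 50 mm and 8.59 degrees, less where a joint would pass 70% of its speed; a pose out of reach is approached as far as the arm can. A call with a number of a shift or a turn outside -1 to 1 is refused whole. A call with a gripper value outside its range is refused whole. The fingers move at their own pace and stop on an object; the grip force is fixed at half the most. Time passes only in rows, so rows that repeat a pose let the fingers close. It gives the time, the measured TCP pose, the force, the opening and the grip force at its end, in the units of the state.
- manip.get_obs(): the state, without advancing time (a new reading comes with each control period).
- manip.camera(name): name is "scene" or "top"; returns (picture, depth): 400x640x3 uint8, blue, green, red; 400x640 float32, m along the optical axis (not along the pixel's ray), 0 where there is no reading.
- manip.camera_params(name): a dict with "fov_y" (degrees; the focal length in pixels is half the picture's height over the tangent of half this angle, whatever the lens; pixels are square), "cx", "cy" (the principal point, pixels), "dist" ([k1, k2, p1, p2, k3] as OpenCV has them; the pictures are not rectified), "T" (4x4, takes a point from camera to world coordinates). Camera axes: x right, y up, looking along -z (the intrinsics and any distortion apply to the point x, -y, -z); pixel columns grow to the right and rows downward; lengths in m; the calibration is good to about 2 mm. A picture is of the moment at which its call begins. camera_params takes no time and is no camera call.
- manip.close_job(): hands the job in; it is judged then, once.
Trained networks look in the newest picture that a camera, given by its name, has taken for a name from the list of things; names that differ only in an ending like _2 or _b are one class to them, and where a whole thing is asked for, a point or a joint stands for the part that bears it (a point fixed in the world has none). Each returns a list of dicts, best first, with "confidence" (0 to 1); they miss things now and then, are a little off and sometimes report something else, mostly with a low value. They report only what shows in the picture. A call takes as long as a camera call. They do not tell look-alikes from the thing itself.
- manip.recognise(camera, target): "uv" ([column, row] in pixels, amid what is visible of it).
- manip.mark_of(camera, target): "uv" ([column, row] in pixels: a listed point, or the origin of a listed thing).
The state is a dict: "t": time; "joint_pos": joint angles; "qvel": joint speeds; "effort": joint torques, N m; "tool_pos": TCP position; "tool_rot": TCP orientation; "force": force on the tool from outside, world axes, zero at the start; "moment": the same for the moment, N m; "grip_width": finger opening in m; "grasp_force": force on a finger pad.
Only numpy, scipy, OpenCV 4.12 (cv2) and the standard library are available. Lean on these libraries where they do the work, as an engineer would, in place of code of your own. Each camera call takes 0.05 s, during which the arm holds its last target. There are 200 camera calls.

## Task

Open the dust extraction for the bench sander: take the hook rod from its wooden rest, reach over the backboard with it, hook it behind the upturned lip of the gate's blade and draw the blade open until you feel it come up firm against its stop (the shop has set the stop somewhere in the second half of the travel), keeping that firm pull for a moment. Pull firmly but never hard (firm is about 10 N; the thin lip bends above about 18 N), touch the gate, pipe and backboard with nothing but the rod, and leave the other things on the bench alone. Then unhook the rod and lay it back in its rest the way it lay, leaving the gate open.

Things in the scene. Friction and masses are not known exactly. Their poses are not given: they have to be found in the camera images.
- station: Fixed extraction point: upright plywood backboard (18 mm thick, 420 wide, 125 high) on the bench with a blast gate behind it. Origin: centre of the board's underside; +x straight back through the board, away from the robot, y along the board, z up. Two small wooden brackets stand behind the board at y = -170 and +170 mm. It may stand turned a little.
- gate_port (a point): Port axis of the gate, 168 mm behind the station's origin, at the top of its plates (54 mm above the bench). Flat-lying aluminium gate on a riser pipe: two plates 94 mm wide that begin 122 mm behind the origin; collar above to 76 mm; from it a grey 66 mm pipe bends over to +y, up to 151 mm high. Axes as the station's.
- slide: Aluminium blade of the gate with an upturned lip at its end nearest the board: lip 52 mm wide (y), 4 thick, from 43 to 83 mm above the bench. Origin: top centre of the lip's far face, on which the hook pulls; axes as the station's. Between lip and plates the flat blade (70 mm wide, top face 36 mm below the origin) is the floor of a gap, 20 mm long when shut, in which the leg fits.
- slide_shut (a point): Where the slide's origin would be with the gate quite shut: 102 mm behind the station's, 83 mm up. The blade slides only along the station's x, towards the board to open, with about 4 N of friction, and stays where left. It starts 0 to 45 mm open. Its hard stop is a set-screw fixed anywhere from 40 to 65 mm of opening to balance the airflow: its place is not measured and must be felt.
- hook_rod: Bent rod tool, about 150 g: wooden handle 140 mm long (x), 22 wide (y), 30 high (z); from its front an 8 mm round aluminium rod (18 mm brass ferrule) runs along +x and is bent square down into a leg. Origin: centre of the handle, the place to grip (across the 22 mm, from above); centre of mass some 40 mm ahead of it.
- hook_tip (a point): Lowest point of the rod's leg, at (155, 0, -104) mm in the hook rod's frame; the leg is 8 mm thick and upright.
- rest: Fixed wooden rest for the rod, 150 mm long (x), 70 wide; origin: centre of its underside. Two posts at x = -55 and +55 mm (14 thick, 62 wide) carry the handle's underside at 105 mm in notches 30 mm wide, cheeks up to 123 mm; between them the handle is free for fingers. The rod lies with its origin 120 mm above this one, axes parallel, leg at +x, its end 16 mm over the bench.
- tin: Bystander: paint tin, 74 mm across, 85 mm high; origin at the centre of its base.
- glue: Bystander: white glue jar, 48 mm across, 100 mm high, behind the backboard on the right; origin at the centre of its base.
- sanding_block: Bystander: cork sanding block 90 x 60 x 28 mm lying on the bench in front of the backboard; origin at the centre of its underside.
Not all that is in view belongs to the job. Several things have the shape of the hook_rod; the one meant has the colours described above.

How it is judged:
On the way, in this order (a step that is already met when the one before it is completed fails the run):
1. the rod's leg has been lowered behind the lip of the gate's blade (x of hook_tip in the frame of slide between 0 and 0.03 m and y of hook_tip in the frame of slide between -0.026 and 0.026 m and z of hook_tip in the frame of slide below -0.008 m), for 0.1 s.
2. the blade is 38.5 mm open or more and standing still, and the rod keeps a pull of at least 8 N on it for 0.3 s (twice its friction: it is against its stop) (x of slide in the frame of station below 0.0635 m and linear speed of slide below 0.004 m/s and contact force between hook_rod and slide above 8 N), for 0.3 s.
At the end, for the whole second after the job is handed in: The blade is still open by 38.5 mm or more, and the rod lies at rest in both notches of its rest, upright and the same way round as at the start: its origin within 25 mm horizontally of the rest's and 116 to 124 mm above it, tilted less than 0.1 rad (x of slide in the frame of station below 0.0635 m and horizontal distance between hook_rod and rest below 0.025 m and z of hook_rod in the frame of rest between 0.116 and 0.124 m and angle between hook_rod's own z axis and vertical below 0.1 rad and x of hook_tip in the frame of rest above 0.1 m and linear speed of hook_rod below 0.02 m/s); the robot touches nothing.
It fails at once if the rod pulls or presses on the gate, pipe or backboard with more than 18 N (contact force between hook_rod and station above 18 N).
It fails at once if the gripper or arm touches the gate, pipe or backboard (contact force between any of the fingers, the arm and station above 1 N).
It fails at once if the tin, the glue jar or the sanding block is shifted by more than 15 mm or tipped (distance of any of tin, glue, sanding_block from where it was at the start of the episode above 0.015 m or angle between any of tin, glue's own z axis and vertical above 0.3 rad).
It also fails if it takes over 64 s, if anything falls off the work surface, if the arm or the gripper's body presses on something with over 40 N, if the wrist force passes 120 N, or if a joint passes its speed limit or range.

## Working session

There is one attempt and no reset: what is moved stays moved. The work goes in short steps, Python scripts to look and compute and a tool call to move; the robot and the scene stay as the last step left them, time stands still between calls to the robot, and variables do not carry over. Pictures are saved under pics/ and viewed, at most 10 in all, crops included, and the job is handed in when it is done.

Besides the shell and the picture viewer there is one more tool, called as a command line: name --argument value ..., lists and objects as JSON in quotes. carry_out: Moves the arm, as the interface text tells. Shift numbers are shares of 0.2 m and turn numbers shares of 360 degrees, none past 1 either way. Its arguments: {"type":"object","properties":{"deltas":{"type":"array"}},"required":["deltas"]}

```bash
mkdir -p pics; cat > h.py <<'E'
import numpy as np, cv2
from workcell import manip
from scipy.spatial.transform import Rotation as R
def K(n):
    p=manip.camera_params(n); f=200/np.tan(np.radians(p["fov_y"]/2))
    return np.array([[f,0,p["cx"]],[0,f,p["cy"]],[0,0,1.]]),np.array(p["dist"],float),np.array(p["T"])
def pts(n,uv,d):  # pixels + depth -> world
    k,di,T=K(n); x=cv2.undistortPoints(np.array(uv,float).reshape(-1,1,2),k,di)[:,0]
    d=np.asarray(d,float).ravel(); return (np.c_[x[:,0]*d,-x[:,1]*d,-d])@T[:3,:3].T+T[:3,3]
def onz(n,uv,z):  # pixel ray at height z
    k,di,T=K(n); a=pts(n,uv,np.ones(len(np.reshape(uv,(-1,2))))); o=T[:3,3]
    return o+(a-o)*((z-o[2])/(a[:,2]-o[2]))[:,None]
def proj(n,P):
    k,di,T=K(n); c=(np.array(P,float).reshape(-1,3)-T[:3,3])@T[:3,:3]
    return cv2.projectPoints(c*[1,-1,-1],np.zeros(3),np.zeros(3),k,di)[0][:,0]
def cloud(n,dep):
    v,u=np.mgrid[:400,:640]; P=pts(n,np.c_[u.ravel(),v.ravel()],dep).reshape(400,640,3); P[dep<=0]=np.nan; return P
E
python3 - <<'E'
from h import *
for n in("scene","top"):
    im,d=manip.camera(n); cv2.imwrite(f"pics/{n}0.png",im); np.save(f"{n}0.npy",d)
    print(n,K(n)[2].round(3).tolist(), (d>0).mean())
    for t in("hook_rod","hook_tip","rest","station","slide","gate_port","slide_shut","tin","glue","sanding_block"):
        print(t,[(np.round(r["uv"]).tolist(),round(r["confidence"],2)) for r in manip.mark_of(n,t)])
o=manip.get_obs();print(o["t"],o["tool_rot"],o["force"])
E
```

```text
scene [[-0.886, -0.287, 0.365, 0.861], [0.463, -0.509, 0.725, 0.847], [-0.022, 0.811, 0.584, 0.772], [0.0, 0.0, 0.0, 1.0]] 0.98710546875
hook_rod [([352.0, 155.0], 0.94), ([289.0, 149.0], 0.84)]
hook_tip [([479.0, 252.0], 0.87), ([311.0, 144.0], 0.85), ([313.0, 194.0], 0.64)]
rest [([292.0, 176.0], 0.79)]
station [([283.0, 231.0], 0.83)]
slide [([260.0, 218.0], 0.81)]
gate_port [([221.0, 234.0], 0.75)]
slide_shut [([244.0, 222.0], 0.86)]
tin [([355.0, 246.0], 0.76)]
glue [([234.0, 210.0], 0.75)]
sanding_block [([320.0, 215.0], 0.96), ([294.0, 175.0], 0.2)]
top [[-0.009, 0.997, -0.076, 0.362], [-1.0, -0.011, -0.016, 0.029], [-0.017, 0.076, 0.997, 1.304], [0.0, 0.0, 0.0, 1.0]] 0.99605078125
hook_rod [([421.0, 209.0], 0.81), ([233.0, 258.0], 0.65)]
hook_tip [([360.0, 217.0], 0.76), ([471.0, 267.0], 0.62), ([204.0, 317.0], 0.61)]
rest [([414.0, 211.0], 0.85)]
station [([323.0, 162.0], 0.62)]
slide [([328.0, 134.0], 0.74), ([419.0, 213.0], 0.25)]
gate_port [([325.0, 101.0], 0.69)]
slide_shut [([323.0, 124.0], 0.85)]
tin [([266.0, 214.0], 0.74)]
glue [([376.0, 129.0], 0.61)]
sanding_block [([330.0, 214.0], 0.77)]
1.1 [-1.00479118e-05 -1.94151882e-01  9.80971481e-01  3.75290963e-06] [0.17458548 0.00081982 0.38711038]
```

View pics/scene0.png

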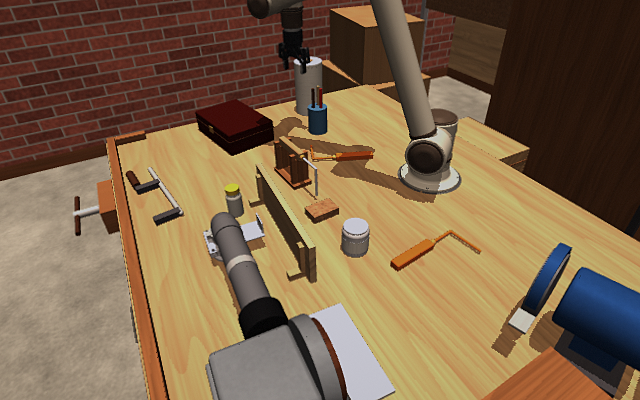

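View pics/top0.png

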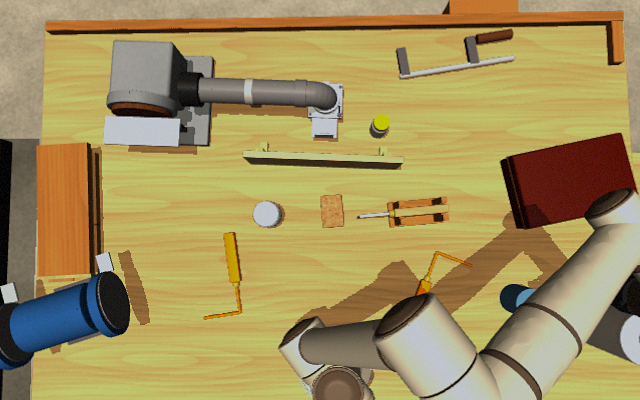

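The scene view shows a rest holding a rod at (292,165). An orange rod lies on the bench at (420,250) and another at (345,155). The top view shows the backboard at (323,160), with the gate lip at about (325,130).

Possible hook rods in the top view:
- (415,211): in the wooden rest, with a metal rod. This one fits the description.
- (233,258): orange rod on the bench.
- (430,280): orange rod on the bench.

I'll check the first one in a close crop.

```bash
python3 - <<'E'
from h import *
im=cv2.imread("pics/top0.png"); s=cv2.imread("pics/scene0.png")
a=cv2.resize(im[185:240,345:460],None,fx=6,fy=5,interpolation=2)
a=cv2.resize(im[185:235,350:460],(660,300)); b=cv2.resize(s[130:225,240:385],(458,300)); c=cv2.resize(im[75:170,235:410],(553,300))
cv2.imwrite("pics/c1.png",np.vstack([np.hstack([a,np.zeros((300,140,3),np.uint8)]),np.hstack([b[:, :340],c[:,:460]])]))
d=np.load("top0.npy"); P=cloud("top",d)
def st(name,u0,u1,v0,v1,z0,z1):
    Q=P[v0:v1,u0:u1].reshape(-1,3); Q=Q[(Q[:,2]>z0)&(Q[:,2]<z1)]
    c=Q[:,:2].mean(0); r=cv2.minAreaRect((Q[:,:2]*1000).astype(np.float32)); w,V=np.linalg.eigh(np.cov(Q[:,:2].T)); v=V[:,1]
    print(name,len(Q),"mean",Q.mean(0).round(4),"rect",np.round(r[0],1),np.round(r[1],1),r[2],"ax",np.degrees(np.arctan2(v[1],v[0])).round(2),"zmed",np.median(Q[:,2]).round(4))
st("bench",300,360,230,260,-1,1)
st("board",238,408,145,172,.11,.14)
st("handle",380,450,195,230,.128,.15)
st("posts",380,450,195,230,.11,.1265)
st("rod",352,384,205,225,.10,.15)
st("lip",305,345,115,145,.07,.09)
st("blade",305,345,115,145,.04,.06)
st("tin",245,290,195,235,.07,.1)
st("glue",365,395,110,140,.08,.12)
st("block",315,350,190,235,.02,.04)
print(P[195:230:2,415,2].round(3),P[211,352:460:3,2].round(3))
E
```

```text
bench 1790 mean [0.3325 0.0103 0.0005] rect [332.5  10.3] [168.2  82.3] 89.49349212646484 ax 89.46 zmed 0.0005
board 1222 mean [0.5629 0.0279 0.1243] rect [568.5  28.8] [418.4  28.5] 87.03450775146484 ax 87.14 zmed 0.1249
handle 494 mean [ 0.4206 -0.2198  0.1348] rect [ 426.7 -216.1] [ 42.  152.4] 7.913623332977295 ax 95.03 zmed 0.1349
posts 197 mean [ 0.4187 -0.2106  0.1223] rect [ 419.5 -205.8] [ 61.9 173.9] 4.67448091506958 ax 94.24 zmed 0.1229
rod 79 mean [ 0.4104 -0.0957  0.1231] rect [410.5 -95.9] [ 8.  61.8] 4.687099933624268 ax 94.97 zmed 0.123
lip 43 mean [0.6319 0.027  0.0808] rect [632.8  25.6] [48.9  5.7] 87.97856903076172 ax 86.69 zmed 0.0818
blade 547 mean [0.6661 0.0233 0.0488] rect [661.4  22.2] [64.3 89.7] 0.18448175489902496 ax 89.86 zmed 0.0483
tin 569 mean [0.4177 0.1811 0.0839] rect [417.8 181.7] [70.9 70.4] 89.52654266357422 ax 61.74 zmed 0.0848
glue 215 mean [ 0.6579 -0.1286  0.0996] rect [ 658.8 -129.2] [41.3 41.4] 19.39227867126465 ax 147.93 zmed 0.1
block 686 mean [0.4268 0.0045 0.0283] rect [427.3   4.5] [90.  59.9] 4.237607955932617 ax -175.31 zmed 0.0283
[-0.002  0.003 -0.003  0.015  0.011  0.014  0.134  0.134  0.135  0.134
  0.132  0.014  0.013  0.016  0.016 -0.003 -0.006 -0.001] [ 0.001 -0.002  0.002  0.002 -0.003 -0.     0.003  0.    -0.005 -0.005
  0.002 -0.002  0.113  0.127  0.131  0.136  0.136  0.139  0.139  0.136
  0.134  0.135  0.133  0.134  0.134  0.138  0.13   0.135  0.136  0.136
  0.132  0.137  0.134  0.002  0.006 -0.001]
```

View pics/c1.png

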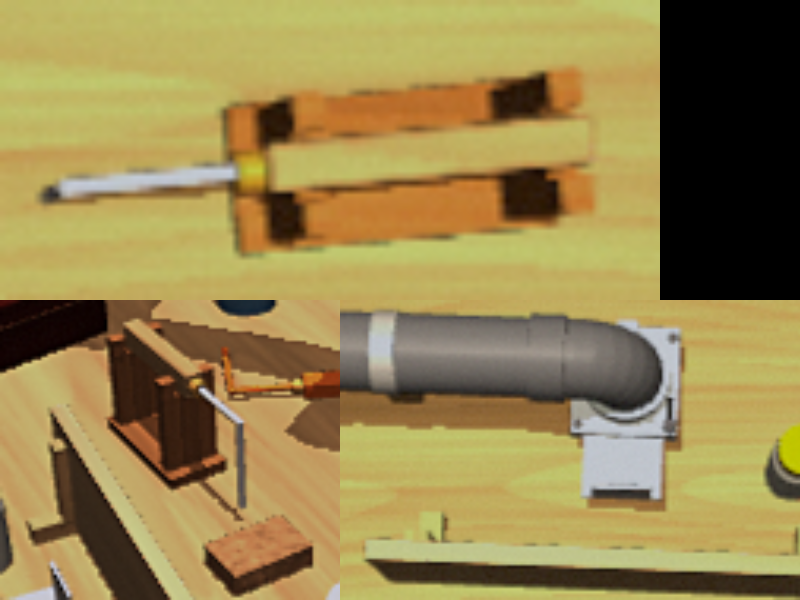

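The crop confirms the choice. The rod in the rest has a plain wooden handle, a brass ferrule and an aluminium rod. The leg is at top pixel (358,217) and the handle ends are at (395,213) and (448,208). The blade is partly open, with its lip near (328,133).

```bash
python3 - <<'E'
from h import *
# rod
h=onz("top",[[395,212.8],[448.3,208.3]],.135); b=onz("top",[[358.3,217]],.12)
print("handle ends",h.round(4).tolist(),"mid",h.mean(0).round(4),"len",np.linalg.norm(h[0]-h[1]),"yaw",np.degrees(np.arctan2(*(h[0]-h[1])[[1,0]])),"bend",b.round(4))
d=np.linalg.norm(b[0,:2]-h.mean(0)[:2]);print("mid->leg",d, np.degrees(np.arctan2(*(b[0]-h.mean(0))[[1,0]])))
# handle via cloud narrower
P=cloud("top",np.load("top0.npy")); S=cloud("scene",np.load("scene0.npy"))
for nm,C in(("top",P),("scene",S)):
    Q=C.reshape(-1,3); Q=Q[np.isfinite(Q[:,0])]
    B=Q[(abs(Q[:,0]-.563)<.04)&(abs(Q[:,1]-.028)<.225)&(Q[:,2]>.120)&(Q[:,2]<.131)]
    r=cv2.minAreaRect((B[:,:2]*1000).astype(np.float32)); a=np.polyfit(B[:,1]-.028,B[:,0],1)
    print(nm,"board",len(B),B.mean(0).round(4),"fit x=",a.round(4),"y",np.percentile(B[:,1],[.5,99.5]).round(4), "yaw",-np.degrees(np.arctan(a[0])).round(2))
    yaw=-np.arctan(a[0]); u=np.array([np.cos(yaw),np.sin(yaw)]); v=np.array([-u[1],u[0]])
    o=np.array([a[1]+a[0]*(np.percentile(B[:,1],[.5,99.5]).mean()-.028),np.percentile(B[:,1],[.5,99.5]).mean()])
    L=np.c_[(Q[:,:2]-o)@u,(Q[:,:2]-o)@v,Q[:,2]]
    M=L[(L[:,0]>.02)&(L[:,0]<.115)&(abs(L[:,1])<.04)&(L[:,2]>.056)&(L[:,2]<.1)]
    print(" o",o.round(4),"lip st",len(M),M.mean(0).round(4),"x pct",np.percentile(M[:,0],[5,25,50,75,95]).round(4),"y",np.percentile(M[:,1],[2,98]).round(4),"z",np.percentile(M[:,2],[2,98]).round(4))
    H=Q[(abs(Q[:,0]-.42)<.06)&(Q[:,1]>-.31)&(Q[:,1]<-.13)&(Q[:,2]>.129)&(Q[:,2]<.142)]
    a=np.polyfit(H[:,1]+.22,H[:,0],1);print(" handle",len(H),a.round(4),"y",np.percentile(H[:,1],[1,99]).round(4))
    Rr=Q[(abs(Q[:,0]-.41)<.03)&(Q[:,1]>-.13)&(Q[:,1]<-.03)&(Q[:,2]>.03)&(Q[:,2]<.14)]
    print(" rod/leg",len(Rr),"y",np.percentile(Rr[:,1],[2,50,98]).round(4)); G=Rr[Rr[:,2]<.1]; print(" leg",len(G),G.mean(0) if len(G) else 0)
# rgb rays for lip top edge: nothing
E
```

```text
handle ends [[0.4147, -0.1558, 0.135], [0.4248, -0.2914, 0.135]] mid [ 0.4198 -0.2236  0.135 ] len 0.13599355888293646 yaw 94.27196963933405 bend [[ 0.4054 -0.0633  0.12  ]]
mid->leg 0.1609715876334441 95.10508362885538
top board 1099 [0.5635 0.027  0.1252] fit x= [0.0492 0.5635] y [-0.1774  0.2353] yaw -2.82
 o [0.5636 0.0289] lip st 65 [0.068  0.0002 0.0749] x pct [0.0665 0.0671 0.0678 0.0687 0.0706] y [-0.0246  0.0245] z [0.0577 0.0861]
 handle 480 [-0.0827  0.4206] y [-0.2904 -0.1481]
 rod/leg 89 y [-0.129  -0.0937 -0.0646]
 leg 7 [ 0.40689461 -0.06564926  0.06957773]
scene board 668 [0.5685 0.0583 0.1245] fit x= [0.0504 0.567 ] y [-0.1782  0.2373] yaw -2.88
 o [0.5671 0.0295] lip st 54 [0.0689 0.0017 0.0732] x pct [0.0668 0.0682 0.0693 0.0698 0.0701] y [-0.0253  0.0228] z [0.0576 0.0843]
 handle 166 [-0.0847  0.4249] y [-0.2895 -0.149 ]
 rod/leg 91 y [-0.1254 -0.0694 -0.0644]
 leg 41 [ 0.41101757 -0.06796488  0.0618506 ]
```

carry_out --deltas '[[[-0.77, 0.65, 0], [0, 0, -0.1], 1], [[-0.77, 0.65, 0], [0, 0, -0.1], 1], [[-0.77, 0.65, 0], [0, 0, -0.1], 1], [[-0.77, 0.65, 0], [0, 0, -0.1], 1], [[-0.77, 0.65, 0], [0, 0, -0.1], 1], [[-0.77, 0.65, 0], [0, 0, -0.1], 1]]'

```text
t: 1.7
tool_pos: [0.3316, -0.398, 0.4053]
tool_rot: [0.0, -0.489, 0.872, -0.001]
force: [0.2, -0.0, 0.3]
grip_width: 0.0854
grasp_force: 0.0
```

```bash
cat >> h.py <<'E'
def to(p,yaw,o=None):  # grasp point target p (world), rod yaw deg -> deltas (tool x opposite to rod x)
    o=o or manip.get_obs(); q=np.array(o["tool_rot"]); A=R.from_quat(q[[1,2,3,0]])
    B=R.from_euler("z",yaw+180,degrees=True)*R.from_euler("x",180,degrees=True)
    s=A.inv().apply(np.array(p)+[0,0,.155]-o["tool_pos"])/.2; r=(A.inv()*B).as_rotvec()/(2*np.pi)
    print("t",round(o["t"],2),"tcp",np.round(o["tool_pos"],4),"shift",s.round(4),"turn",r.round(4),"F",np.round(o["force"],2),"w",round(o["grip_width"],4),"g",np.round(o["grasp_force"],1))
E
python3 -c "
from h import *
to([.4225,-.22,.25],94.8)"
```

```text
t 1.7 tcp [ 0.3316 -0.398   0.4053] shift [-0.9964  0.0771  0.0012] turn [-2.000e-04 -1.000e-04 -1.007e-01] F [ 0.16 -0.04  0.34] w 0.0854 g 0.0
```

carry_out --deltas '[[[-1, 0.077, 0], [0, 0, -0.1], 1], [[-1, 0.077, 0], [0, 0, -0.1], 1], [[-1, 0.077, 0], [0, 0, -0.1], 1], [[-1, 0.077, 0], [0, 0, -0.1], 1], [[-1, 0.077, 0], [0, 0, -0.1], 1], [[-1, 0.077, 0], [0, 0, -0.1], 1], [[-1, 0.077, 0.2], [0, 0, -0.1], 1], [[-1, 0.077, 0.35], [0, 0, -0.1], 1], [[-1, 0.077, 0.45], [0, 0, -0.1], 1], [[-1, 0.077, 0.45], [0, 0, -0.1], 1]]'

```text
t: 2.7
tool_pos: [0.421, -0.2223, 0.3119]
tool_rot: [0.002, 0.732, -0.682, -0.003]
force: [-0.4, -0.0, -0.1]
grip_width: 0.0856
grasp_force: 0.0
```

```bash
python3 -c "
from h import *
to([.4225,-.22,.120],94.8)"
```

```text
t 2.7 tcp [ 0.421  -0.2223  0.3119] shift [-0.0107 -0.0095  0.1844] turn [ 0.0011  0.0003 -0.002 ] F [-0.38 -0.03 -0.15] w 0.0856 g 0.0
```

carry_out --deltas '[[[-0.011, -0.01, 0.1], [0, 0, -0.002], 1], [[-0.011, -0.01, 0.185], [0, 0, -0.002], 1], [[-0.011, -0.01, 0.185], [0, 0, -0.002], 1], [[-0.011, -0.01, 0.185], [0, 0, -0.002], -1], [[-0.011, -0.01, 0.185], [0, 0, -0.002], -1], [[-0.011, -0.01, 0.185], [0, 0, -0.002], -1], [[-0.011, -0.01, 0.185], [0, 0, -0.002], -1], [[-0.011, -0.01, 0.185], [0, 0, -0.002], -1], [[-0.011, -0.01, 0.185], [0, 0, -0.002], -1], [[-0.011, -0.01, 0.185], [0, 0, -0.002], -1]]'

```text
t: 3.7
tool_pos: [0.4246, -0.2183, 0.2785]
tool_rot: [-0.0, 0.738, -0.675, 0.0]
force: [-1.6, 0.0, 4.8]
grip_width: 0.0209
grasp_force: 59.5
```

```bash
python3 -c "
from h import *
to([.4225,-.22,.300],94.8)"
```

```text
t 3.7 tcp [ 0.4246 -0.2183  0.2785] shift [ 0.008   0.0108 -0.8826] turn [-0.0001 -0.0001  0.0009] F [-1.61  0.02  4.84] w 0.0209 g 59.5
```

carry_out --deltas '[[[0, 0, -0.05], [0, 0, 0], -1], [[0, 0, -0.15], [0, 0, 0], -1], [[0, 0, -0.35], [0, 0, 0], -1], [[0, 0, -0.55], [0, 0, 0], -1], [[0, 0, -0.75], [0, 0, 0], -1], [[0, 0, -0.9], [0, 0, 0], -1], [[0, 0, -0.9], [0, 0, 0], -1], [[0, 0, -0.9], [0, 0, 0], -1]]'

```text
t: 4.5
tool_pos: [0.4241, -0.218, 0.4578]
tool_rot: [-0.001, 0.738, -0.675, -0.0]
force: [-0.7, 0.0, -1.6]
grip_width: 0.021
grasp_force: 59.1
```

```bash
python3 -c "
from h import *
to([.45,-.10,.290],46)"
```

```text
t 4.5 tcp [ 0.4241 -0.218   0.4578] shift [-0.576  -0.1814  0.0645] turn [-1.000e-04  2.000e-04  1.364e-01] F [-0.73  0.03 -1.57] w 0.021 g 59.1
```

carry_out --deltas '[[[-0.1, -0.03, 0], [0, 0, 0.022], -1], [[-0.2, -0.06, 0], [0, 0, 0.044], -1], [[-0.3, -0.09, 0], [0, 0, 0.066], -1], [[-0.4, -0.12, 0], [0, 0, 0.088], -1], [[-0.5, -0.15, 0], [0, 0, 0.11], -1], [[-0.576, -0.18, 0], [0, 0, 0.132], -1], [[-0.576, -0.18, 0], [0, 0, 0.136], -1], [[-0.576, -0.18, 0], [0, 0, 0.136], -1]]'

```text
t: 5.3
tool_pos: [0.4499, -0.1002, 0.4562]
tool_rot: [-0.002, -0.393, 0.92, 0.001]
force: [-0.3, -0.2, -0.9]
grip_width: 0.0214
grasp_force: 58.9
```

```bash
python3 -c "
from h import *
to([.493,.0325,.290],-2.85)"
```

```text
t 5.3 tcp [ 0.4499 -0.1002  0.4562] shift [-0.6286  0.3026  0.0554] turn [ 0.0002 -0.0005  0.1365] F [-0.32 -0.22 -0.87] w 0.0214 g 58.9
```

carry_out --deltas '[[[-0.1, 0.05, 0], [0, 0, 0.022], -1], [[-0.2, 0.1, 0], [0, 0, 0.044], -1], [[-0.3, 0.15, 0], [0, 0, 0.066], -1], [[-0.4, 0.2, 0], [0, 0, 0.088], -1], [[-0.5, 0.25, 0], [0, 0, 0.11], -1], [[-0.6, 0.3, 0], [0, 0, 0.132], -1], [[-0.63, 0.3, 0], [0, 0, 0.137], -1], [[-0.63, 0.3, 0], [0, 0, 0.137], -1], [[-0.63, 0.3, 0], [0, 0, 0.137], -1]]'

```text
t: 6.2
tool_pos: [0.4939, 0.0315, 0.457]
tool_rot: [-0.001, 0.027, 1.0, -0.0]
force: [0.8, -1.1, -0.9]
grip_width: 0.0212
grasp_force: 59.0
```

```bash
python3 - <<'E'
from h import *
to([.495,.0325,.160],-2.85)
ims=[]
for n in("scene","top"):
    im,d=manip.camera(n); cv2.imwrite(f"pics/{n}1.png",im); np.save(f"{n}1.npy",d); C=cloud(n,d).reshape(-1,3)
    for z0,z1 in((.195,.23),(.23,.27),(.275,.31)):
        Q=C[(abs(C[:,0]-.65)<.05)&(abs(C[:,1]-.025)<.04)&(C[:,2]>z0)&(C[:,2]<z1)]
        if len(Q): print(n,z0,len(Q),np.median(Q,0).round(4),"xmin/max",np.percentile(Q[:,0],[2,98]).round(4),"zmin",Q[:,2].min().round(4))
a=cv2.imread("pics/scene1.png")[150:260,190:360]; b=cv2.imread("pics/top1.png")[60:200,240:420]
cv2.imwrite("pics/c2.png",np.hstack([cv2.resize(a,(400,259)),cv2.resize(b,(333,259))]))
E
```

```text
t 6.2 tcp [0.4939 0.0315 0.457 ] shift [-0.0063  0.006   0.7101] turn [-0.0001 -0.0003 -0.0008] F [ 0.82 -1.06 -0.87] w 0.0212 g 59.0
scene 0.195 35 [0.6462 0.0236 0.2132] xmin/max [0.6411 0.6488] zmin 0.1964
scene 0.23 46 [0.6454 0.0245 0.2506] xmin/max [0.6415 0.649 ] zmin 0.2304
scene 0.275 88 [0.6339 0.0246 0.2992] xmin/max [0.6017 0.6487] zmin 0.2756
top 0.275 37 [0.6307 0.0236 0.3026] xmin/max [0.6199 0.645 ] zmin 0.2985
```

View pics/c2.png

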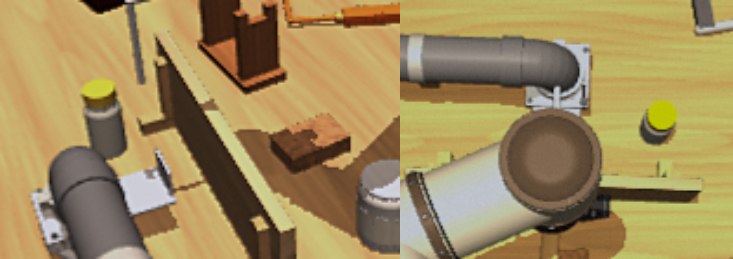

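The leg hangs upright at scene crop (137,50), directly above the gap behind the lip, which is at (163,165). It is about 10 mm behind the lip face, so I'll move it 4 mm further back and then lower it.

carry_out --deltas '[[[-0.022, 0.012, 0], [0, 0, 0], -1], [[-0.022, 0.012, 0.1], [0, 0, 0], -1], [[-0.022, 0.012, 0.25], [0, 0, 0], -1], [[-0.022, 0.012, 0.4], [0, 0, 0], -1], [[-0.022, 0.012, 0.5], [0, 0, 0], -1], [[-0.022, 0.012, 0.55], [0, 0, 0], -1], [[-0.022, 0.012, 0.6], [0, 0, 0], -1], [[-0.022, 0.012, 0.65], [0, 0, 0], -1], [[-0.022, 0.012, 0.69], [0, 0, 0], -1], [[-0.022, 0.012, 0.69], [0, 0, 0], -1]]'

```text
t: 7.3
tool_pos: [0.4985, 0.0342, 0.3189]
tool_rot: [-0.001, 0.028, 1.0, -0.0]
force: [-0.0, -0.1, -2.9]
grip_width: 0.0211
grasp_force: 59.0
```

```bash
python3 - <<'E'
from h import *
to([.495,.0325,.160],-2.85)
n="scene"
im,d=manip.camera(n); C=cloud(n,d).reshape(-1,3)
for z0,z1 in((.088,.11),(.11,.145)):
    Q=C[(abs(C[:,0]-.65)<.03)&(abs(C[:,1]-.025)<.03)&(C[:,2]>z0)&(C[:,2]<z1)]
    if len(Q): print(n,z0,len(Q),np.median(Q,0).round(4),"x",np.percentile(Q[:,0],[2,98]).round(4))
Q=C[(abs(C[:,0]-.64)<.02)&(abs(C[:,1]-.025)<.03)&(C[:,2]>.055)&(C[:,2]<.081)]
print("lip",len(Q),np.median(Q,0).round(4))
cv2.imwrite("pics/c3.png",cv2.resize(im[150:260,190:360],(680,440)))
E
```

```text
t 7.3 tcp [0.4985 0.0342 0.3189] shift [ 0.0167 -0.0095  0.0196] turn [-0.0001 -0.0002 -0.0009] F [-0.03 -0.11 -2.95] w 0.0211 g 59.0
scene 0.088 20 [0.6504 0.0268 0.0997] x [0.6461 0.6536]
scene 0.11 31 [0.6501 0.0264 0.1292] x [0.6462 0.6534]
lip 62 [0.6372 0.0269 0.0695]
```

View pics/c3.png

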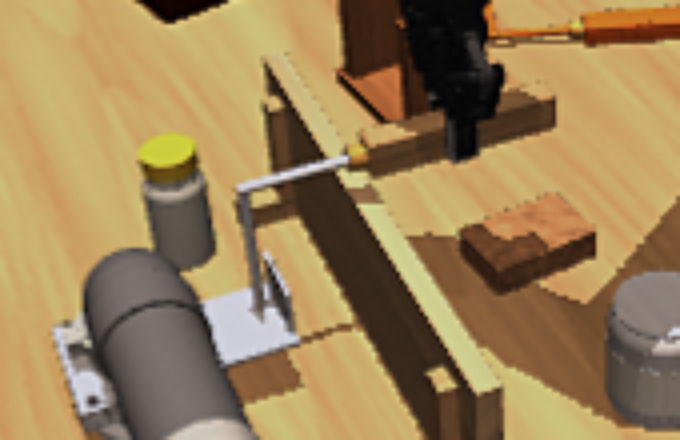

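The leg is behind the lip, with its foot at crop pixel (262,300) and the lip at (280,300). About 9 mm remain before contact. Drawing now.

carry_out --deltas '[[[0.01, 0, 0], [0, 0, 0], -1], [[0.02, 0, 0], [0, 0, 0], -1], [[0.03, 0, 0], [0, 0, 0], -1], [[0.035, 0, 0], [0, 0, 0], -1], [[0.04, 0, 0], [0, 0, 0], -1], [[0.045, 0, 0], [0, 0, 0], -1], [[0.05, 0, 0], [0, 0, 0], -1], [[0.055, 0, 0], [0, 0, 0], -1], [[0.06, 0, 0], [0, 0, 0], -1], [[0.065, 0, 0], [0, 0, 0], -1]]'

```text
t: 8.35
tool_pos: [0.4861, 0.0351, 0.3199]
tool_rot: [0.001, 0.028, 1.0, 0.0]
force: [3.4, -1.0, -3.6]
grip_width: 0.0211
grasp_force: 58.8
```

carry_out --deltas '[[[0.003, 0, 0], [0, 0, 0], -1], [[0.006, 0, 0], [0, 0, 0], -1], [[0.009, 0, 0], [0, 0, 0], -1], [[0.012, 0, 0], [0, 0, 0], -1], [[0.015, 0, 0], [0, 0, 0], -1]]'

```text
t: 8.85
tool_pos: [0.4827, 0.0352, 0.3198]
tool_rot: [0.0, 0.028, 1.0, 0.0]
force: [4.2, -0.3, -3.0]
grip_width: 0.0211
grasp_force: 58.9
```

carry_out --deltas '[[[0.003, 0, 0], [0, 0, 0], -1], [[0.006, 0, 0], [0, 0, 0], -1], [[0.009, 0, 0], [0, 0, 0], -1], [[0.012, 0, 0], [0, 0, 0], -1]]'

```text
t: 9.25
tool_pos: [0.4803, 0.0353, 0.3198]
tool_rot: [0.0, 0.028, 1.0, 0.0]
force: [4.0, -0.4, -3.4]
grip_width: 0.0211
grasp_force: 59.0
```

carry_out --deltas '[[[0.003, 0, 0], [0, 0, 0], -1], [[0.006, 0, 0], [0, 0, 0], -1], [[0.009, 0, 0], [0, 0, 0], -1], [[0.012, 0, 0], [0, 0, 0], -1]]'

```text
t: 9.65
tool_pos: [0.4778, 0.0355, 0.3197]
tool_rot: [0.0, 0.028, 1.0, 0.0]
force: [4.6, -0.6, -3.2]
grip_width: 0.021
grasp_force: 59.0
```

carry_out --deltas '[[[0.003, 0, 0], [0, 0, 0], -1], [[0.006, 0, 0], [0, 0, 0], -1], [[0.009, 0, 0], [0, 0, 0], -1], [[0.012, 0, 0], [0, 0, 0], -1]]'

```text
t: 10.05
tool_pos: [0.4754, 0.0356, 0.3197]
tool_rot: [0.0, 0.028, 1.0, -0.0]
force: [4.2, 0.3, -2.8]
grip_width: 0.0214
grasp_force: 59.0
```

carry_out --deltas '[[[0.003, 0, 0], [0, 0, 0], -1], [[0.006, 0, 0], [0, 0, 0], -1], [[0.009, 0, 0], [0, 0, 0], -1], [[0.012, 0, 0], [0, 0, 0], -1]]'

```text
t: 10.45
tool_pos: [0.473, 0.0357, 0.3197]
tool_rot: [0.0, 0.028, 1.0, 0.0]
force: [3.5, -0.9, -2.0]
grip_width: 0.0211
grasp_force: 59.0
```

carry_out --deltas '[[[0.003, 0, 0], [0, 0, 0], -1], [[0.006, 0, 0], [0, 0, 0], -1], [[0.009, 0, 0], [0, 0, 0], -1], [[0.012, 0, 0], [0, 0, 0], -1]]'

```text
t: 10.85
tool_pos: [0.4706, 0.0359, 0.3197]
tool_rot: [0.0, 0.028, 1.0, -0.0]
force: [4.0, -0.5, -3.5]
grip_width: 0.0212
grasp_force: 59.0
```

carry_out --deltas '[[[0.003, 0, 0], [0, 0, 0], -1], [[0.006, 0, 0], [0, 0, 0], -1], [[0.009, 0, 0], [0, 0, 0], -1], [[0.012, 0, 0], [0, 0, 0], -1]]'

```text
t: 11.25
tool_pos: [0.4682, 0.036, 0.3197]
tool_rot: [-0.0, 0.028, 1.0, -0.0]
force: [3.8, -0.2, -2.6]
grip_width: 0.0211
grasp_force: 59.0
```

carry_out --deltas '[[[0.003, 0, 0], [0, 0, 0], -1], [[0.006, 0, 0], [0, 0, 0], -1], [[0.009, 0, 0], [0, 0, 0], -1], [[0.012, 0, 0], [0, 0, 0], -1]]'

```text
t: 11.65
tool_pos: [0.4658, 0.0361, 0.3197]
tool_rot: [0.0, 0.028, 1.0, -0.0]
force: [3.7, -0.3, -2.8]
grip_width: 0.0211
grasp_force: 59.0
```

carry_out --deltas '[[[0.003, 0, 0], [0, 0, 0], -1], [[0.006, 0, 0], [0, 0, 0], -1], [[0.009, 0, 0], [0, 0, 0], -1], [[0.012, 0, 0], [0, 0, 0], -1]]'

```text
t: 12.05
tool_pos: [0.4634, 0.0362, 0.3197]
tool_rot: [-0.0, 0.028, 1.0, -0.0]
force: [3.4, -1.1, -2.5]
grip_width: 0.0211
grasp_force: 59.0
```

carry_out --deltas '[[[0.003, 0, 0], [0, 0, 0], -1], [[0.006, 0, 0], [0, 0, 0], -1], [[0.009, 0, 0], [0, 0, 0], -1], [[0.012, 0, 0], [0, 0, 0], -1]]'

```text
t: 12.45
tool_pos: [0.461, 0.0364, 0.3197]
tool_rot: [-0.0, 0.028, 1.0, -0.0]
force: [4.7, -0.1, -2.2]
grip_width: 0.0209
grasp_force: 59.0
```

carry_out --deltas '[[[0.003, 0, 0], [0, 0, 0], -1], [[0.006, 0, 0], [0, 0, 0], -1], [[0.009, 0, 0], [0, 0, 0], -1]]'

```text
t: 12.75
tool_pos: [0.4592, 0.0365, 0.3197]
tool_rot: [-0.0, 0.028, 1.0, -0.0]
force: [4.0, -0.1, -2.6]
grip_width: 0.0212
grasp_force: 59.0
```

carry_out --deltas '[[[0.003, 0, 0], [0, 0, 0], -1], [[0.006, 0, 0], [0, 0, 0], -1], [[0.009, 0, 0], [0, 0, 0], -1]]'

```text
t: 13.05
tool_pos: [0.4574, 0.0366, 0.3197]
tool_rot: [-0.0, 0.028, 1.0, -0.0]
force: [4.4, -0.7, -2.1]
grip_width: 0.0212
grasp_force: 59.0
```

```bash
python3 - <<'E'
from h import *
im,d=manip.camera("scene"); C=cloud("scene",d).reshape(-1,3)
Q=C[(C[:,0]>.585)&(C[:,0]<.66)&(abs(C[:,1]-.027)<.024)&(C[:,2]>.055)&(C[:,2]<.081)]
print("lip",len(Q),np.median(Q,0).round(4))
Q=C[(C[:,0]>.585)&(C[:,0]<.66)&(abs(C[:,1]-.027)<.03)&(C[:,2]>.09)&(C[:,2]<.145)]
print("leg",len(Q),np.median(Q,0).round(4))
for a,b in((.09,.11),(.12,.145)):print(np.median(Q[(Q[:,2]>a)&(Q[:,2]<b)],0))
E
```

```text
lip 39 [0.6064 0.0312 0.0684]
leg 50 [0.6098 0.0289 0.1183]
[0.60950138 0.02917195 0.09949351]
[0.60981572 0.0284464  0.13300811]
```

The lip has moved about 31 mm, so the opening is about 62 mm and the stop must be close. I'll take smaller steps.

carry_out --deltas '[[[0.002, 0, 0], [0, 0, 0], -1], [[0.004, 0, 0], [0, 0, 0], -1], [[0.006, 0, 0], [0, 0, 0], -1]]'

```text
t: 13.4
tool_pos: [0.4566, 0.0367, 0.3198]
tool_rot: [0.001, 0.028, 1.0, 0.0]
force: [6.2, -1.4, -4.7]
grip_width: 0.0212
grasp_force: 58.8
```

carry_out --deltas '[[[0.002, 0, 0], [0, 0, 0], -1], [[0.002, 0, 0], [0, 0, 0], -1]]'

```text
t: 13.6
tool_pos: [0.4565, 0.0367, 0.3198]
tool_rot: [0.001, 0.028, 1.0, 0.0]
force: [7.1, -1.4, -5.1]
grip_width: 0.0211
grasp_force: 58.8
```

carry_out --deltas '[[[0.003, 0, 0], [0, 0, 0], -1], [[0.005, 0, 0], [0, 0, 0], -1], [[0.005, 0, 0], [0, 0, 0], -1]]'

```text
t: 13.9
tool_pos: [0.456, 0.0368, 0.3199]
tool_rot: [0.002, 0.028, 1.0, 0.0]
force: [9.7, -2.6, -6.6]
grip_width: 0.0211
grasp_force: 58.8
```

carry_out --deltas '[[[0.003, 0, 0], [0, 0, 0], -1], [[0.003, 0, 0], [0, 0, 0], -1], [[0.003, 0, 0], [0, 0, 0], -1], [[0.003, 0, 0], [0, 0, 0], -1], [[0.003, 0, 0], [0, 0, 0], -1]]'

```text
t: 14.4
tool_pos: [0.4558, 0.0369, 0.3199]
tool_rot: [0.002, 0.028, 1.0, 0.0]
force: [10.7, -3.6, -7.2]
grip_width: 0.0211
grasp_force: 58.9
```

Firm at about 11 N. I'll hold that, then check the readings.

carry_out --deltas '[[[0.001, 0, 0], [0, 0, 0], -1], [[0.001, 0, 0], [0, 0, 0], -1], [[0.001, 0, 0], [0, 0, 0], -1], [[0.001, 0, 0], [0, 0, 0], -1], [[0.001, 0, 0], [0, 0, 0], -1], [[0.001, 0, 0], [0, 0, 0], -1], [[0.001, 0, 0], [0, 0, 0], -1], [[0.001, 0, 0], [0, 0, 0], -1]]'

```text
t: 15.2
tool_pos: [0.4557, 0.0369, 0.32]
tool_rot: [0.003, 0.028, 1.0, 0.0]
force: [11.9, -3.4, -8.1]
grip_width: 0.021
grasp_force: 58.9
```

```bash
python3 - <<'E'
from h import *
to([.495,.0325,.160],-2.85)
im,d=manip.camera("scene"); C=cloud("scene",d).reshape(-1,3)
Q=C[(C[:,0]>.585)&(C[:,0]<.66)&(abs(C[:,1]-.027)<.03)&(C[:,2]>.09)&(C[:,2]<.145)]
for a,b in((.09,.11),(.12,.145)):print(np.median(Q[(Q[:,2]>a)&(Q[:,2]<b)],0))
Q=C[(C[:,0]>.585)&(C[:,0]<.66)&(C[:,1]<.02)&(C[:,1]>0)&(C[:,2]>.055)&(C[:,2]<.081)]
print("lip",len(Q),np.median(Q,0).round(4))
cv2.imwrite("pics/c4.png",cv2.resize(im[150:260,190:360],(680,440)))
E
```

```text
t 15.2 tcp [0.4557 0.0369 0.32  ] shift [-0.1973 -0.0109  0.0258] turn [ 0.0002  0.0008 -0.001 ] F [11.89 -3.36 -8.11] w 0.021 g 58.9
[0.60991293 0.02804722 0.10141103]
[0.60906677 0.02836044 0.1319433 ]
lip 0 [nan nan nan]
  return _methods._mean(a, axis=axis, dtype=dtype,
  ret = um.true_divide(
```

View pics/c4.png

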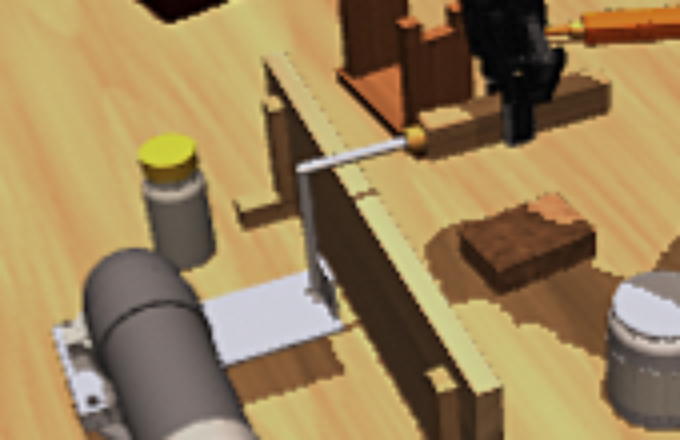

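The leg at crop (318,270) bears on the lip at (328,290). The blade is fully drawn and standing still, and more than 10 N has been held for about 1 s. Unhooking now: 12 mm back, then straight up.

carry_out --deltas '[[[-0.02, 0, 0], [0, 0, 0], -1], [[-0.045, 0, 0], [0, 0, 0], -1], [[-0.07, 0, 0], [0, 0, 0], -1], [[-0.07, 0, 0], [0, 0, 0], -1], [[-0.07, 0, -0.1], [0, 0, 0], -1], [[-0.07, 0, -0.25], [0, 0, 0], -1], [[-0.07, 0, -0.45], [0, 0, 0], -1], [[-0.07, 0, -0.6], [0, 0, 0], -1], [[-0.07, 0, -0.7], [0, 0, 0], -1], [[-0.07, 0, -0.7], [0, 0, 0], -1]]'

```text
t: 16.25
tool_pos: [0.4681, 0.036, 0.4626]
tool_rot: [0.003, 0.027, 1.0, 0.001]
force: [1.2, -0.5, -2.0]
grip_width: 0.0213
grasp_force: 59.9
```

```bash
python3 - <<'E'
from h import *
im,d=manip.camera("scene"); C=cloud("scene",d).reshape(-1,3)
Q=C[(C[:,0]>.585)&(C[:,0]<.66)&(abs(C[:,1]-.027)<.024)&(C[:,2]>.055)&(C[:,2]<.081)]
print("lip",len(Q),np.median(Q,0).round(4))
for a,b in((.2,.24),(.25,.285)):
    Q=C[(C[:,0]>.58)&(C[:,0]<.67)&(abs(C[:,1]-.027)<.03)&(C[:,2]>a)&(C[:,2]<b)]; print("leg",len(Q),np.median(Q,0))
to([.45,-.10,.300],46)
E
```

```text
lip 37 [0.6045 0.0307 0.0687]
leg 38 [0.62204923 0.02912122 0.2212466 ]
leg 40 [0.62132898 0.02879818 0.26849587]
t 16.3 tcp [0.4677 0.036  0.4603] shift [ 0.0505 -0.6837  0.0255] turn [ 1.000e-04  3.000e-04 -1.366e-01] F [-0.16 -0.24 -1.93] w 0.021 g 59.9
```

carry_out --deltas '[[[0.02, -0.1, 0], [0, 0, -0.022], -1], [[0.03, -0.2, 0], [0, 0, -0.044], -1], [[0.04, -0.35, 0], [0, 0, -0.066], -1], [[0.05, -0.45, 0], [0, 0, -0.088], -1], [[0.05, -0.58, 0], [0, 0, -0.11], -1], [[0.05, -0.68, 0], [0, 0, -0.132], -1], [[0.05, -0.68, 0], [0, 0, -0.137], -1], [[0.05, -0.68, 0], [0, 0, -0.137], -1]]'

```text
t: 17.1
tool_pos: [0.4501, -0.0997, 0.4576]
tool_rot: [-0.002, -0.391, 0.92, 0.001]
force: [0.6, 0.5, -1.5]
grip_width: 0.0213
grasp_force: 59.9
```

```bash
python3 - <<'E'
from h import *
to([.4246,-.2183,.300],94.8)
E
```

```text
t 17.1 tcp [ 0.4501 -0.0997  0.4576] shift [ 0.5152 -0.3198  0.0133] turn [ 0.0007 -0.0002 -0.1354] F [ 0.64  0.52 -1.5 ] w 0.0213 g 59.9
```

carry_out --deltas '[[[0.1, -0.06, 0], [0, 0, -0.022], -1], [[0.2, -0.12, 0], [0, 0, -0.044], -1], [[0.3, -0.18, 0], [0, 0, -0.066], -1], [[0.4, -0.25, 0], [0, 0, -0.088], -1], [[0.5, -0.31, 0], [0, 0, -0.11], -1], [[0.515, -0.32, 0], [0, 0, -0.132], -1], [[0.515, -0.32, 0], [0, 0, -0.1355], -1], [[0.515, -0.32, 0], [0, 0, -0.1355], -1], [[0.515, -0.32, 0], [0, 0, -0.1355], -1]]'

```text
t: 18.0
tool_pos: [0.4255, -0.2173, 0.4593]
tool_rot: [0.0, 0.736, -0.676, -0.0]
force: [0.1, -0.8, -1.7]
grip_width: 0.021
grasp_force: 59.9
```

```bash
python3 - <<'E'
from h import *
to([.4246,-.2183,.1235],94.8)
im,d=manip.camera("scene"); C=cloud("scene",d).reshape(-1,3)
for a,b in((.2,.24),(.25,.285)):
    Q=C[(abs(C[:,0]-.41)<.04)&(abs(C[:,1]+.066)<.04)&(C[:,2]>a)&(C[:,2]<b)]; print("leg",len(Q),np.median(Q,0))
H=C[(abs(C[:,0]-.42)<.06)&(C[:,1]>-.31)&(C[:,1]<-.13)&(C[:,2]>.306)&(C[:,2]<.325)]
print(np.polyfit(H[:,1]+.22,H[:,0],1).round(4),np.percentile(H[:,1],[1,99]).round(4),"z vs y",np.polyfit(H[:,1]+.22,H[:,2],1).round(4))
E
```

```text
t 18.0 tcp [ 0.4255 -0.2173  0.4593] shift [0.0049 0.0042 0.904 ] turn [0.0001 0.0001 0.0002] F [ 0.08 -0.77 -1.66] w 0.021 g 59.9
leg 28 [ 0.41442512 -0.06577054  0.21688986]
leg 34 [ 0.41494499 -0.06603507  0.26742053]
[-0.0764  0.4294] [-0.2532 -0.1411] z vs y [-0.0546  0.3159]
```

carry_out --deltas '[[[0.005, 0.007, 0.1], [0, 0, 0], -1], [[0.005, 0.007, 0.3], [0, 0, 0], -1], [[0.005, 0.007, 0.5], [0, 0, 0], -1], [[0.005, 0.007, 0.65], [0, 0, 0], -1], [[0.005, 0.007, 0.75], [0, 0, 0], -1], [[0.005, 0.007, 0.79], [0, 0, 0], -1], [[0.005, 0.007, 0.79], [0, 0, 0], -1], [[0.005, 0.007, 0.79], [0, 0, 0], -1]]'

```text
t: 18.85
tool_pos: [0.4248, -0.2189, 0.3028]
tool_rot: [-0.0, 0.737, -0.676, 0.001]
force: [0.1, 0.4, -1.2]
grip_width: 0.0213
grasp_force: 59.8
```

```bash
python3 - <<'E'
from h import *
to([.4244,-.2183,.1235],94.8)
im,d=manip.camera("scene"); C=cloud("scene",d).reshape(-1,3)
for a,b in((.045,.085),(.09,.12)):
    Q=C[(abs(C[:,0]-.41)<.03)&(abs(C[:,1]+.066)<.03)&(C[:,2]>a)&(C[:,2]<b)]; print("leg",len(Q),np.median(Q,0))
C=cloud("scene",np.load("scene0.npy")).reshape(-1,3)
for a,b in((.045,.085),(.09,.11)):
    Q=C[(abs(C[:,0]-.41)<.03)&(abs(C[:,1]+.066)<.03)&(C[:,2]>a)&(C[:,2]<b)]; print("leg0",len(Q),np.median(Q,0))
cv2.imwrite("pics/c5.png",cv2.resize(im[120:210,250:400],(750,450)))
E
```

```text
t 18.85 tcp [ 0.4248 -0.2189  0.3028] shift [-0.0034  0.0018  0.1215] turn [-0.0003 -0.0001  0.0004] F [ 0.11  0.45 -1.24] w 0.0213 g 59.8
leg 25 [ 0.41436477 -0.06911901  0.06023094]
leg 18 [ 0.41412291 -0.06800756  0.10530876]
leg0 23 [ 0.41126818 -0.06754973  0.06006482]
leg0 12 [ 0.41091599 -0.0672206   0.10088695]
```

View pics/c5.png

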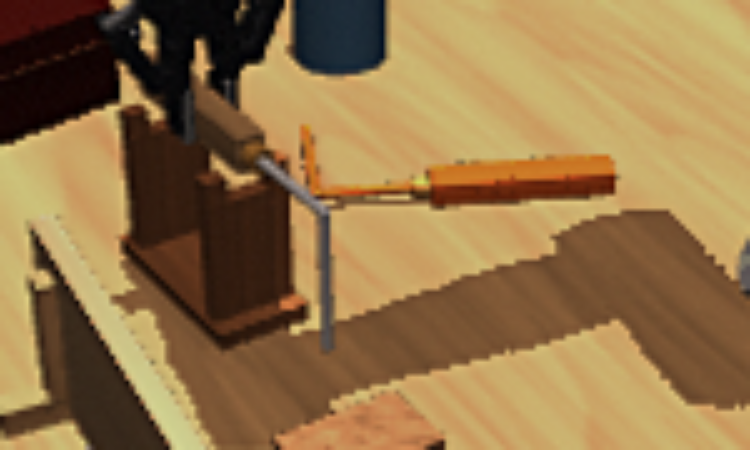

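The handle at crop (225,130) is over the notches. The leg is 3 mm to the robot-far side (+x) of where it started, so I'll shift 2.5 mm back and lower it.

carry_out --deltas '[[[-0.003, 0.012, 0], [0, 0, 0], -1], [[-0.003, 0.012, 0.02], [0, 0, 0], -1], [[-0.003, 0.012, 0.04], [0, 0, 0], -1], [[-0.003, 0.012, 0.06], [0, 0, 0], -1], [[-0.003, 0.012, 0.08], [0, 0, 0], -1], [[-0.003, 0.012, 0.1], [0, 0, 0], -1], [[-0.003, 0.012, 0.11], [0, 0, 0], -1], [[-0.003, 0.012, 0.11], [0, 0, 0], -1], [[-0.003, 0.012, 0.11], [0, 0, 0], -1]]'

```text
t: 19.8
tool_pos: [0.4217, -0.2186, 0.2797]
tool_rot: [0.0, 0.737, -0.676, 0.0]
force: [0.7, 0.5, -1.7]
grip_width: 0.0213
grasp_force: 59.9
```

carry_out --deltas '[[[0, 0, 0.004], [0, 0, 0], -1], [[0, 0, 0.008], [0, 0, 0], -1], [[0, 0, 0.01], [0, 0, 0], -1], [[0, 0, 0.01], [0, 0, 0], -1]]'

```text
t: 20.2
tool_pos: [0.4217, -0.2186, 0.2785]
tool_rot: [-0.0, 0.737, -0.676, 0.0]
force: [-1.4, 2.5, 5.8]
grip_width: 0.0215
grasp_force: 60.9
```

The rod is seated in both notches (contact felt). I'll release and rise.

carry_out --deltas '[[[0, 0, -0.003], [0, 0, 0], 0], [[0, 0, -0.003], [0, 0, 0], 0.5], [[0, 0, -0.003], [0, 0, 0], 1], [[0, 0, -0.003], [0, 0, 0], 1], [[0, 0, -0.003], [0, 0, 0], 1], [[0, 0, -0.003], [0, 0, 0], 1], [[0, 0, -0.1], [0, 0, 0], 1], [[0, 0, -0.3], [0, 0, 0], 1], [[0, 0, -0.5], [0, 0, 0], 1], [[0, 0, -0.6], [0, 0, 0], 1]]'

```text
t: 21.2
tool_pos: [0.4221, -0.2188, 0.4014]
tool_rot: [-0.001, 0.737, -0.676, 0.003]
force: [1.1, 0.2, 0.2]
grip_width: 0.0853
grasp_force: 0.0
```

carry_out --deltas '[[[0.6, 0, -0.1], [0, 0, 0], 1], [[0.6, 0, -0.1], [0, 0, 0], 1], [[0.6, 0, -0.1], [0, 0, 0], 1], [[0.6, 0, -0.1], [0, 0, 0], 1], [[0.6, 0, -0.1], [0, 0, 0], 1]]'

```text
t: 21.7
tool_pos: [0.4317, -0.3383, 0.4171]
tool_rot: [-0.0, 0.736, -0.677, -0.001]
force: [-0.8, 0.1, 0.0]
grip_width: 0.0854
grasp_force: 0.0
```

```bash
python3 - <<'E'
from h import *
for f in(1,0):
    if f: im,d=manip.camera("scene"); cv2.imwrite("pics/c6.png",cv2.resize(im[120:260,190:400],(750,500)))
    else: d=np.load("scene0.npy")
    C=cloud("scene",d).reshape(-1,3)
    Q=C[(abs(C[:,0]-.41)<.03)&(abs(C[:,1]+.066)<.03)&(C[:,2]>.03)&(C[:,2]<.1)]; print("leg",len(Q),np.median(Q,0),"zmin",Q[:,2].min())
    H=C[(abs(C[:,0]-.42)<.06)&(C[:,1]>-.31)&(C[:,1]<-.13)&(C[:,2]>.129)&(C[:,2]<.142)]
    print(np.polyfit(H[:,1]+.22,H[:,0],1).round(4),np.percentile(H[:,1],[1,99]).round(4),np.polyfit(H[:,1]+.22,H[:,2],1).round(4))
    Q=C[(C[:,0]>.585)&(C[:,0]<.66)&(abs(C[:,1]-.027)<.024)&(C[:,2]>.055)&(C[:,2]<.081)];print("lip",np.median(Q,0).round(4))
E
```

```text
leg 46 [ 0.41054892 -0.06821443  0.06031759] zmin 0.030605228648425298
[-0.0953  0.4251] [-0.288  -0.1538] [-0.0082  0.1343]
lip [0.6042 0.0315 0.0694]
leg 41 [ 0.41109206 -0.06754973  0.058009  ] zmin 0.030438380642159646
[-0.0847  0.4249] [-0.2895 -0.149 ] [-0.0093  0.1341]
lip [0.6363 0.0357 0.0706]
```

View pics/c6.png

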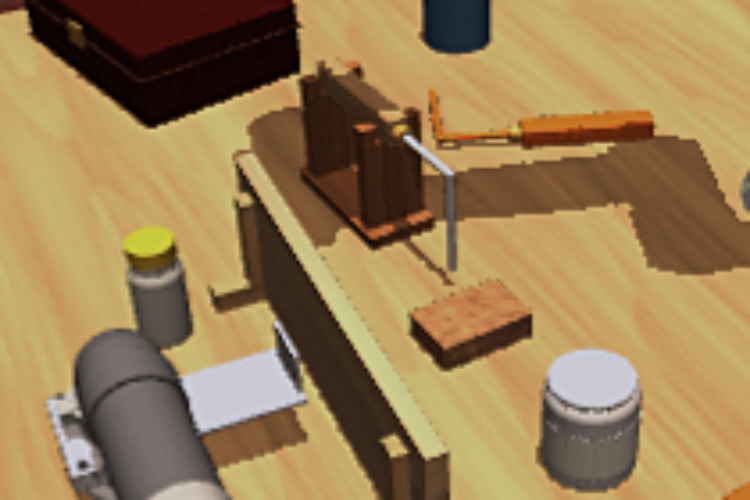

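The rod lies in its rest as it did at the start: handle at crop (365,100), leg at (452,220). The gate is open with its lip at (288,355), and the tin, glue jar and block are where they were.

```bash
python3 -c "
from workcell import manip
print(manip.close_job())"
```

```text
the job is handed in; nothing more can be done
None
```

The job is handed in, but the system returned no verdict: the gate was drawn open to its stop (about 65 mm) and held for about a second at 11–12 N by the wrist sensor, and the rod is back in its rest the way it lay, with nothing else on the bench disturbed.

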